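# Space a stabilizer off its jig fence and hold it flush

### The job

The grey stabilizer sits on the jig's short slide, a little back from the two blue fence blocks. Pick up the yellow spacer, lower it upright into the gap between the stabilizer's root and the fence at the one block where the gap is wide enough, standing on the jig bed about midway along that block, and let go of it. Then push the stabilizer by its tip end towards the fence until its root is flush against the spacer and the spacer flush against the block, and finish while still holding it firmly pressed there; leave the manifold, plugs and scribe where they are.

Things in the scene. Friction and masses are not known exactly. Their poses are not given: they have to be found in the camera images.
- jig: Red-painted steel jig bed plate, fixed to the bench, 110 mm (x) by 156 mm (y), 12 mm thick. Origin on its underside (bench level), 50 mm short of its far edge and midway across; bed top is 12 mm above the origin. Its x axis points from the stabilizer towards the fence (the pressing direction), z up. It is turned up to 15 degrees either way.
- block_low: The thinner of the two blue fence blocks fixed side by side on the jig bed, 62 mm wide (y), 22 mm high, 20 mm thick. Origin at the foot of its front face (the one facing the stabilizer), midway along the block, on the bed top. Axes parallel to the jig's. The gap in front of it is the wide one, 20 to 25 mm; it may be the left or the right block.
- block_full: The thicker blue fence block beside it, 62 mm wide, 22 mm high, 34 mm thick; same axes and origin line as the thin block, but its front face stands 14 mm in front of its origin (at x = -14 mm), so the gap there is only 6 to 11 mm, too small for the spacer.
- stab: Grey tapered aluminium stabilizer, 75 mm long, 18 mm thick, root face 116 mm wide, tip face 76 mm, underside 12 mm above the bench. Slides 13 mm along the jig's x only (2.5 N to move, no spring, cannot turn or lift; with the spacer clamped it stops 2 mm short of the thick block). Origin at the foot of the root face, mid width; x from tip to root. Tip overhangs the bed by 10 to 17 mm.
- stab_root (a point): Centre of the stabilizer's flat root face, half-way up (9 mm above its underside); axes as the stabilizer's.
- stab_tip (a point): Centre of the stabilizer's flat tip face, where it is pushed (flat for 76 mm, 18 mm high), half-way up; axes as the stabilizer's.
- spacer: The yellow nylon spacer, 35 g, standing upright on the bench left or right of the jig: foot block 16 mm thick (x) by 40 mm wide (y) by 22 mm high, and on its middle an upright grip tab 16 mm (x) by 20 mm (y), reaching from 22 to 58 mm above the underside. Origin at the centre of its underside. It looks the same after a half turn.
- spacer_grip (a point): Centre of the spacer where it is gripped: in the middle of the grip tab, 44 mm above the spacer's underside; axes as the spacer's. The tab may be gripped across its 20 mm (y) or its 16 mm (x).
- manifold: Loose brass tap manifold, 90 by 32 mm, 40 mm high, on the bench on the side of the jig away from the spacer. Origin under its centre. Leave it alone.
- plug1: Loose yellow nylon tap plug, 24 mm wide, 26 mm high, standing left of the jig's far end. Origin under its centre. Leave it alone.
- plug2: Another such tap plug, right of the jig's far end. Leave it alone.
- scribe: Loose stainless scribe, 135 mm long, 9 mm thick, lying on the bench left of the jig, roughly along its y. Origin near its middle, x towards its point. Leave it alone.
There are look-alikes about, which are no part of the job. Of the things that look like the jig, take the one that is farthest to the robot's right at the start.

How it is judged:
On the way:
1. the spacer stands upright on the jig bed in the wide gap, in front of the thinner block, let go (y of spacer_grip in the frame of block_low between -0.016 and 0.016 m and z of spacer_grip in the frame of block_low between 0.04 and 0.0475 m and angle between spacer_grip's own z axis and vertical below 0.1 rad and x of spacer_grip in the frame of block_low between -0.022 and -0.005 m and contact force between the fingers and spacer below 0.2 N), for 0.1 s.
At the end, for the whole second after the job is handed in: Spacer upright on the bed, let go, flat on the thin block (2.5 mm, 0.08 rad) and within 16 mm of its middle; stabilizer root flush on the spacer (2.5 mm); fingers still press the stabilizer with over 3 N, over 1.5 N reaching the spacer (y of spacer_grip in the frame of block_low between -0.016 and 0.016 m and z of spacer_grip in the frame of block_low between 0.04 and 0.0475 m and angle between spacer_grip's own z axis and vertical below 0.1 rad and x of spacer_grip in the frame of block_low between -0.0105 and -0.0055 m and angle between the x axis of spacer_grip and the x axis of block_low, either way round below 0.08 rad and x of stab_root in the frame of block_low between -0.0185 and -0.0135 m and contact force between stab and spacer above 1.5 N and contact force between the fingers and stab above 3 N and contact force between the fingers and spacer below 0.2 N); the arm keeps its last pose, push and grip.
It fails at once if the manifold, a plug or the scribe is moved more than 30 mm (distance of any of manifold, plug1, plug2, scribe from where it was at the start of the episode above 0.03 m).
It also fails if it takes over 58 s, if anything falls off the work surface, if the arm or the gripper's body presses on something with over 40 N, if the wrist force passes 120 N, or if a joint passes its speed limit or range.

### The arm

A 6-joint arm with a two-finger parallel gripper is mounted at the origin on the work surface. World frame = base frame: x ahead of the robot, y to its left, z up, the work surface at z = 0. Lengths are in m, angles in rad, forces in N, time in s.
With the tool pointing down it reaches from about 0.3 to 0.775 m from the base axis. Payload 14.6 kg.
Tool frame: the origin (TCP) lies on the centre line of the jaws, within the pads' length; the fingertips stand 25 mm ahead of it and the grasp point (between the pads) lies 6 mm ahead of it (ctrl.tip_reach is the distance from the TCP to the fingertips, in m); z points along the fingers, y is the line along which they close (so a half turn about z gives the same grasp; the last joint's range is limited). The gripper opens to 94 mm and grips with 3 to 60 N. Pads are 16 mm wide; open, the fingers measure 119 mm over their backs; the gripper's body (75 mm by 177 mm) begins 78 mm behind the grasp point.
Start: joints at [-0.067, 0.3, 1.521, -0, 1.321, -0.067], TCP at [0.55, -0, 0.23] pointing down, gripper open.
Joint ranges: [-3.03, 3.03], [-0.79, 2.21], [0.23, 2.52], [-1.04, 4.18], [0, 3.07], [-2.55, 2.55]. Speed limits (rad/s): [2.22, 2.22, 2.57, 3.14, 3.14, 3.14].

### API

Orientations are given as [roll, pitch, yaw] about the fixed x, y, z axes, in that order (R = Rz(yaw) Ry(pitch) Rx(roll)).
In Python, from station import ctrl gives the robot as it stands. The module is installed in compiled form; this text tells all that it offers.
- The arm moves only by the tool apply_moves, never from a script. Its argument "deltas" is a list of rows, each a list of 7 numbers: the closure in counts, from 0 (fully open) to 255 (shut), then the shift along the world's x, y, z in cm, then the turn, a rotation vector about the world's x, y, z in rad. In form: [[jaw, tx, ty, tz, ax, ay, az], ...]. A call has 1 to 10 rows; each row shifts and turns the commanded pose from where the row before left it; what a row does not reach is not made up. A row lasts 1/10 s, in which the tool goes at most 50 mm and 8.59 degrees, less where a joint would pass 70% of its speed; a pose out of reach is approached as far as the arm can. A call with a gripper value outside its range is refused whole. The fingers move at their own pace and stop on an object; "grip_force" is the grip in N (left out, the last holds). Time passes only in rows, so rows that do not move let the fingers close. It gives the time, the measured TCP pose, the force, the opening and the grip force at its end, in the units of the state.
- ctrl.get_obs(): the state, without advancing time (a new reading comes with each control period).
- ctrl.camera(name): name is "scene" or "side" or "wrist"; returns a dict with "img" (400x640x3 uint8, red, green, blue), "K" (3x3 intrinsics, pixels), "pose" (4x4, takes a point from camera to world coordinates); the wrist camera has in their place "hand_eye" (4x4, takes a point from camera to tool coordinates, whose origin is the TCP and whose axes are the flange's). Camera axes: x right, y up, looking along -z (the intrinsics and any distortion apply to the point x, -y, -z); pixel columns grow to the right and rows downward; lengths in m; the calibration is good to about 2 mm. A picture is of the moment at which its call begins: read the wrist's pose just before it. There is no depth.
- ctrl.hand_in(): hands the job in; it is judged then, once.
The state is a dict: "time_s": time; "qpos": joint angles; "joint_vel": joint speeds; "tau": joint torques, N m; "ee_pos": TCP position; "eef_rot": TCP orientation; "force": force on the tool from outside, world axes, zero at the start; "moment": the same for the moment, N m; "grip_width": finger opening in m; "grip_force": force on a finger pad.
Only numpy, scipy, OpenCV 4.12 (cv2) and the standard library are available. Lean on these libraries where they do the work, as an engineer would, in place of code of your own. Each camera call takes 0.05 s, during which the arm holds its last target. There are 200 camera calls.

## Working session

There is one attempt and no reset: what is moved stays moved. The work goes in short steps, Python scripts to look and compute and a tool call to move; the robot and the scene stay as the last step left them, time stands still between calls to the robot, and variables do not carry over. Pictures are saved under pics/ and viewed, at most 10 in all, crops included, and the job is handed in when it is done.

Besides the shell and the picture viewer there is one more tool, called after ">>>" as name(argument=value, ...), one argument or row to a line, values as JSON. apply_moves: Moves the arm, as the interface text tells. Its arguments: {"type":"object","properties":{"deltas":{"type":"array"},"grip_force":{"type":"number"}},"required":["deltas"]}

```bash
mkdir -p pics
python3 - <<'E'
from station import ctrl
import cv2,numpy as np,json
for n in("scene","side","wrist"):
    o=ctrl.get_obs();c=ctrl.camera(n);cv2.imwrite(f"pics/{n}0.png",c["img"][:,:,::-1])
    print(n,c["K"].tolist(),np.round(c.get("pose",c.get("hand_eye")),4).tolist(),[k for k in c])
print(o)
E
```

```text
scene [[368.04470034052883, 0.0, 314.8456681934555], [0.0, 368.04470034052883, 200.90474254611706], [0.0, 0.0, 1.0]] [[0.5123, -0.4518, 0.7304, 1.2417], [0.8585, 0.2915, -0.4218, -0.3619], [-0.0223, 0.8431, 0.5372, 0.5722], [0.0, 0.0, 0.0, 1.0]] ['img', 'K', 'pose']
side [[478.53720044970186, 0.0, 320.07143471957363], [0.0, 478.53720044970186, 200.0984780647081], [0.0, 0.0, 1.0]] [[-0.9366, 0.2115, -0.2794, 0.2701], [-0.3505, -0.5584, 0.7519, 0.7917], [0.003, 0.8022, 0.5971, 0.6938], [0.0, 0.0, 0.0, 1.0]] ['img', 'K', 'pose']
wrist [[360.5537352410907, 0.0, 316.461985016868], [0.0, 360.5537352410907, 190.70016205439052], [0.0, 0.0, 1.0]] [[-0.0001, 0.9714, 0.2373, 0.0698], [1.0, 0.0, 0.0005, -0.0006], [0.0005, 0.2373, -0.9714, -0.1539], [0.0, 0.0, 0.0, 1.0]] ['img', 'K', 'hand_eye']
{'time_s': 0.1, 'qpos': array([-6.66033689e-02,  3.00434284e-01,  1.52151546e+00, -2.05745987e-06,
        1.32072122e+00, -6.65818687e-02]), 'joint_vel': array([-2.98921219e-05, -6.64310687e-04, -1.61805158e-03, -9.04172086e-04,
        6.23290776e-04, -1.08088338e-03]), 'tau': array([ 1.84928511e-03, -5.32644153e+01, -3.53284299e+01,  7.10431044e-02,
        2.34944851e-02, -7.30603051e-05]), 'ee_pos': array([5.49786158e-01, 8.98659618e-06, 2.29934274e-01]), 'eef_rot': array([-3.14051660e+00, -6.97542546e-05,  1.57077530e+00]), 'force': array([-0.6860537 , -0.5294173 ,  0.47466876]), 'moment': array([-0.00884809, -0.01768597,  0.00706555]), 'grip_force': 0.0, 'grip_width': 0.09416123848469966}
```

View pics/scene0.png

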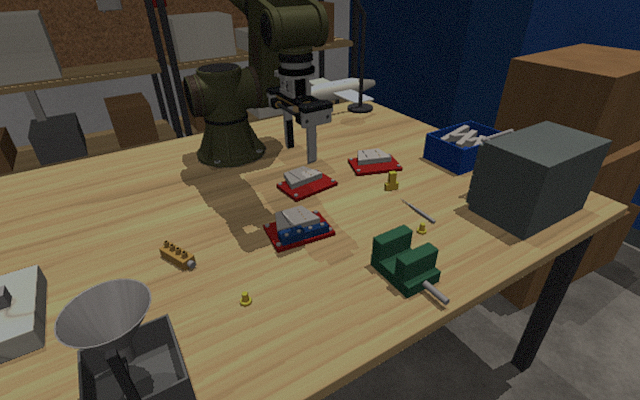

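View pics/side0.png

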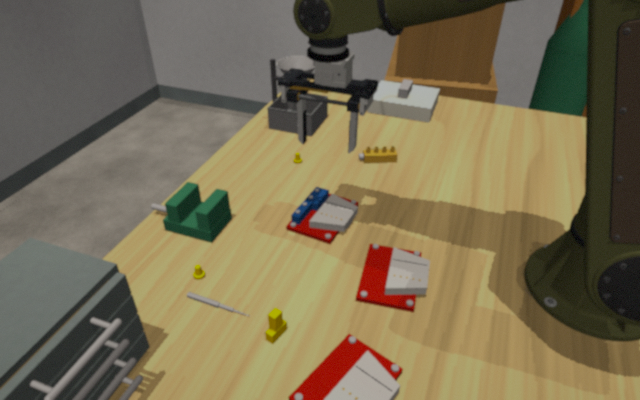

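View pics/wrist0.png

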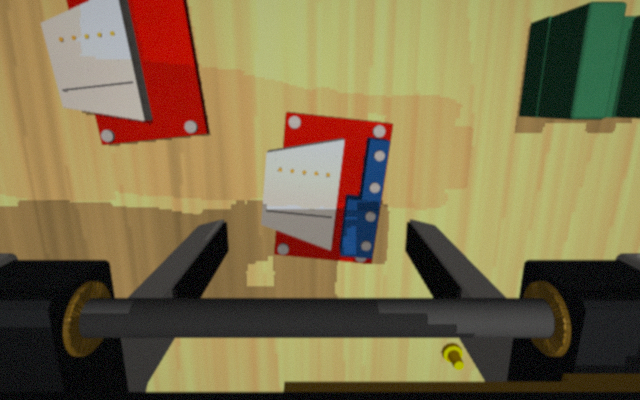

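The scene shows the job jig with blue blocks (scene 300,228; wrist 290–390 × 112–263), the thin block at the upper part of the wrist view (375,165), and the spacer at scene (391,182) / side (276,325).

```bash
cat > h.py <<'E'
import numpy as np,cv2
from scipy.spatial.transform import Rotation as R
from station import ctrl
def T(o):
    t=np.eye(4);t[:3,:3]=R.from_euler("xyz",o["eef_rot"]).as_matrix();t[:3,3]=o["ee_pos"];return t
def cam(n):
    o=ctrl.get_obs();c=ctrl.camera(n);P=c["pose"] if "pose" in c else T(o)@c["hand_eye"]
    return c["img"],c["K"],P
def ray(K,P,uv,z):
    d=np.linalg.inv(K)@[uv[0],uv[1],1];d=P[:3,:3]@[d[0],-d[1],-d[2]]
    return P[:3,3]+d*(z-P[2,3])/d[2]
def proj(K,P,X):
    X=(np.asarray(X)-P[:3,3])@P[:3,:3];x=X*[1,-1,-1];x=x@K.T;return x[:,:2]/x[:,2:]
E
python3 - <<'E'
from h import *
I,K,P=cam("wrist")
for uv in[(288,112),(392,124),(372,263),(275,257)]:print(ray(K,P,uv,.012).round(4))
for n,uv in(("scene",(391,189)),("side",(274,338))):
    I,K,P=cam(n);print(n,ray(K,P,uv,0).round(4))
    if n=="side":print([ray(K,P,u,0).round(3) for u in((208,302),(250,316),(187,296),(198,276))])
    if n=="scene":print([ray(K,P,u,0.012).round(3) for u in((270,228),(279,248),(333,235),(310,212))])
E
```

```text
[0.5201 0.0606 0.012 ]
[0.6255 0.0487 0.012 ]
[ 0.6108 -0.1041  0.012 ]
[ 0.5027 -0.097   0.012 ]
scene [0.5312 0.315  0.    ]
[array([ 0.529, -0.084,  0.012]), array([ 0.612, -0.1  ,  0.012]), array([0.639, 0.035, 0.012]), array([0.521, 0.038, 0.012])]
side [0.5285 0.3251 0.    ]
[array([0.68 , 0.294, 0.   ]), array([0.59 , 0.296, 0.   ]), array([0.725, 0.296, 0.   ]), array([0.734, 0.243, 0.   ])]
```

>>> apply_moves(
  deltas=[
    [0,0,4,0,0,0,0],
    [0,0,4,0,0,0,0],
    [0,0,4,0,0,0,0],
    [0,-1,4,0,0,0,0],
    [0,-1,4,0,0,0,0],
    [0,0,4,0,0,0,0],
    [0,0,3,0,0,0,0],
    [0,0,0,0,0,0,0],
    [0,0,0,0,0,0,0],
  ],
)

```text
time_s: 1.2
ee_pos: [0.5298, 0.2701, 0.2301]
eef_rot: [-3.141, 0.0, 1.572]
force: [-0.4, -0.5, 0.2]
grip_width: 0.0935
grip_force: 0.0
```

Run:
```python
from h import *
print(ctrl.get_obs()["ee_pos"],ctrl.get_obs()["eef_rot"])
I,K,P=cam("wrist");np.savez("sp.npz",I=I,K=K,P=P)
u=proj(K,P,[[.53,.32,.03]])[0].astype(int);print(u)
x,y=max(u[0]-100,0),max(u[1]-75,0)
print(x,y);cv2.imwrite("pics/sp.png",cv2.resize(I[y:y+150,x:x+200,::-1],None,fx=4,fy=4,interpolation=cv2.INTER_CUBIC))
```

```text
[0.52980959 0.27014456 0.23010143] [-3.14109318e+00  3.86468050e-04  1.57182185e+00]
[317 123]
217 48
```

View pics/sp.png

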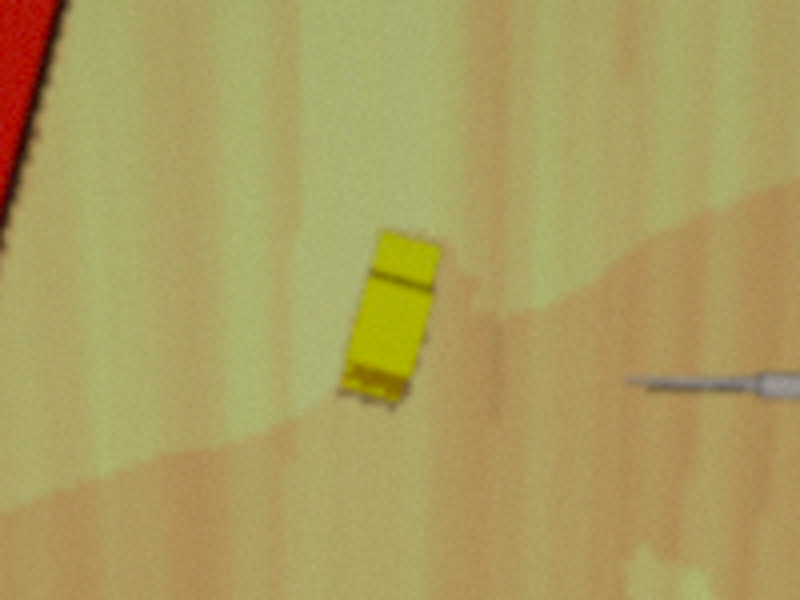

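The crop shows the spacer from above, about x 340–440, y 230–405 of the crop (÷4 + (217,48)), leaning about -0.24 rad. I'll fit its silhouette, then look at the jig from above.

```bash
cat > fit.py <<'E'
from h import *
from scipy.optimize import minimize
def box(x0,x1,y0,y1,z0,z1):return np.array([[x,y,z] for x in(x0,x1) for y in(y0,y1) for z in(z0,z1)])
S=8
def sil(boxes,p,K,P,o,wh):
    c,s=np.cos(p[2]),np.sin(p[2]);M=np.zeros((wh[1]*S,wh[0]*S),np.uint8)
    for b in boxes:
        X=b@np.array([[c,s,0],[-s,c,0],[0,0,1]])+[p[0],p[1],0]
        u=((proj(K,P,X)-o+.5)*S).astype(np.int32);cv2.fillConvexPoly(M,cv2.convexHull(u),1)
    return M
def fit(mask,o,boxes,p0,K,P):
    wh=mask.shape[::-1];B=cv2.resize(mask.astype(np.uint8),None,fx=S,fy=S,interpolation=cv2.INTER_NEAREST)
    f=lambda q:float((sil(boxes,np.array(p0)+np.array(q)*[.01,.01,.1],K,P,o,wh)!=B).sum())/S/S
    r=minimize(f,[0,0,0],method="Nelder-Mead",options=dict(initial_simplex=[[0,0,0],[.5,0,0],[0,.5,0],[0,0,.8]],xatol=1e-3,fatol=.01))
    return np.array(p0)+r.x*[.01,.01,.1],r.fun,B.sum()/S/S
E
python3 - <<'E'
from fit import *
d=np.load("sp.npz");I,K,P=d["I"],d["K"],d["P"]
x,y=290,90;c=I[y:y+75,x:x+50].astype(int)
m=(c[...,2]<.35*c[...,0])&(c[...,1]>.6*c[...,0])
print(m.sum());print(fit(m,np.array([x,y]),[box(-.008,.008,-.02,.02,0,.022),box(-.008,.008,-.01,.01,.022,.058)],[.53,.32,-.236],K,P))
E
```

```text
677
(array([ 0.52655065,  0.31599456, -0.27857905]), np.float64(41.734375), np.float64(677.0))
```

>>> apply_moves(
  deltas=[
    [0,1,-4,0,0,0,0],
    [0,1,-4,0,0,0,0],
    [0,1,-4,0,0,0,0],
    [0,1,-4,0,0,0,0],
    [0,0,-4,0,0,0,0],
    [0,0,-4,0,0,0,0],
    [0,0,-4,0,0,0,0],
    [0,0,-2,0,0,0,0],
    [0,0,0,0,0,0,0],
    [0,0,0,0,0,0,0],
  ],
)

```text
time_s: 2.25
ee_pos: [0.5697, -0.0306, 0.2306]
eef_rot: [3.141, -0.0, 1.569]
force: [-0.5, -0.2, 1.0]
grip_width: 0.094
grip_force: 0.0
```

Run:
```python
from h import *
print(ctrl.get_obs()["ee_pos"])
I,K,P=cam("wrist");np.savez("jig.npz",I=I,K=K,P=P)
u=proj(K,P,[[.56,-.02,.02]])[0].astype(int);print(u)
x,y=max(u[0]-80,0),max(u[1]-85,0)
print(x,y);cv2.imwrite("pics/jig.png",cv2.resize(I[y:y+150,x:x+180,::-1],None,fx=4,fy=4,interpolation=cv2.INTER_CUBIC))
```

```text
[ 0.56973165 -0.03058254  0.23057391]
[307 162]
227 77
```

View pics/jig.png

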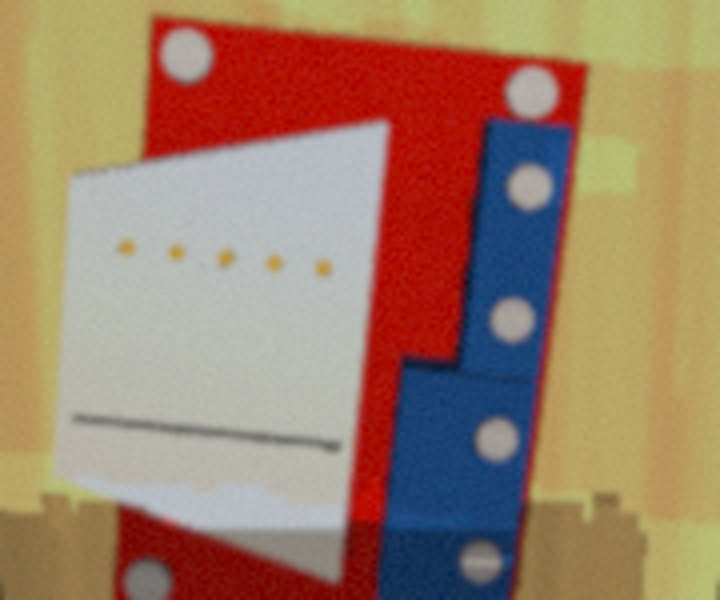

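The crop shows the thin block as the upper one (front edge 490,121 → 460,366), the thick one below it, stabilizer root corners at (389,121), (343,583), tip corners (72,175), (54,474), bed corners (153,16), (588,64).

Run:
```python
from fit import *
from scipy.optimize import least_squares
d=np.load("jig.npz");I,K,P=d["I"],d["K"],d["P"]
uv=np.array([(153,16),(588,64),(490,121),(574,127),(402,358),(389,121),(343,583),(72,175),(54,474)])/4-.375+[227,77]
def pts(p):
    x,y,t,b,s,yb,ys=p
    L=np.array([(-.06,.078,.012),(.05,.078,.012),(b,yb+.062,.034),(b+.02,yb+.062,.034),(b-.014,yb,.034),(s,ys+.058,.03),(s,ys-.058,.03),(s-.075,ys+.038,.03),(s-.075,ys-.038,.03)])
    return L@R.from_rotvec([0,0,t]).as_matrix().T+[x,y,0]
r=least_squares(lambda p:(proj(K,P,pts(p))-uv).ravel(),[.57,-.02,-.11,.03,.01,0,0])
print(r.x.round(4));print((r.fun.reshape(-1,2)).round(2).tolist())
x,y,t,b,s,yb,ys=r.x
A=lambda q:(R.from_rotvec([0,0,t]).as_matrix()@[q[0],q[1],0]+[x,y,0]).round(4)
print("block_low",A((b,yb+.031)),"gap",b-s,"target",A(((b+s)/2,yb+.031)),"tip",A((s-.075,ys)))
# spacer recheck
d=np.load("sp.npz");I,K,P=d["I"],d["K"],d["P"]
X,Y=290,90;c=I[Y:Y+75,X:X+50].astype(int)
m=(c[...,2]<.45*c[...,0])&(c[...,1]>.6*c[...,0])
bx=[box(-.008,.008,-.02,.02,0,.022),box(-.008,.008,-.01,.01,.022,.058)]
for t0 in(-.1,-.2,-.3):
    f=fit(m,np.array([X,Y]),bx,[.528,.318,t0],K,P);print(f)
S_=sil(bx,f[0],K,P,np.array([X,Y]),(50,75))
v=cv2.resize(I[Y:Y+75,X:X+50,::-1],None,fx=8,fy=8,interpolation=cv2.INTER_NEAREST)
w=v.copy();w[cv2.morphologyEx(S_,cv2.MORPH_GRADIENT,np.ones((3,3)))>0]=(0,0,255)
w2=v.copy();w2[cv2.resize(m.astype(np.uint8),None,fx=8,fy=8)==0]=0
cv2.imwrite("pics/ov.png",np.hstack([w,w2])[:600])
```

```text
[ 0.5686 -0.0235 -0.1082  0.0247  0.0015  0.001   0.0009]
[[-0.66, -0.08], [0.67, 0.13], [0.05, -1.37], [-0.0, -0.57], [-0.06, 2.1], [0.32, 0.4], [-0.64, -0.59], [0.1, -0.42], [0.18, 0.58]]
block_low [0.5967 0.0057 0.    ] gap 0.023230099321288014 target [0.5851 0.0069 0.    ] tip [ 0.4956 -0.0147  0.    ]
(array([ 0.52666002,  0.31614997, -0.26945343]), np.float64(31.90625), np.float64(724.0))
(array([ 0.5266894 ,  0.31620086, -0.27206413]), np.float64(32.015625), np.float64(724.0))
(array([ 0.52663459,  0.31618255, -0.26945708]), np.float64(32.078125), np.float64(724.0))
```

View pics/ov.png

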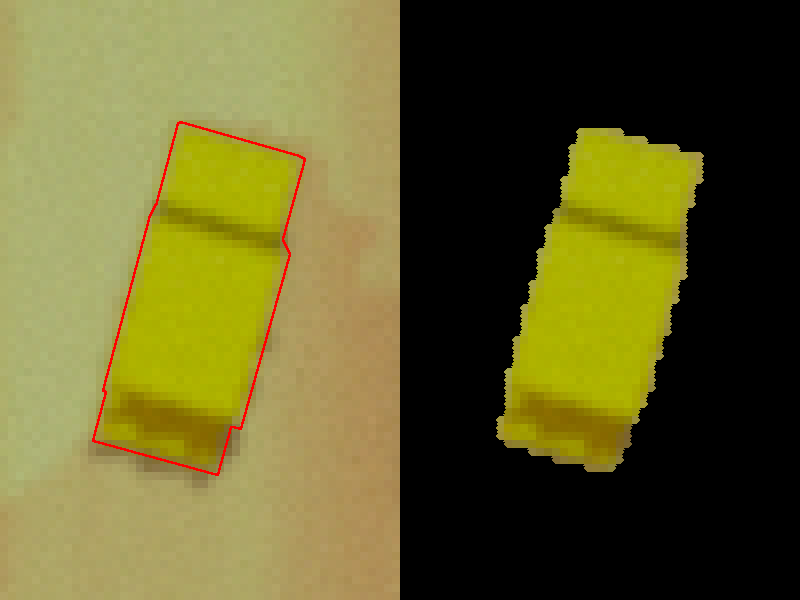

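>>> apply_moves(
  deltas=[
    [110,-0.55,4.3,0,0,0,-0.034],
    [110,-0.55,4.3,0,0,0,-0.034],
    [110,-0.55,4.3,0,0,0,-0.034],
    [110,-0.55,4.3,0,0,0,-0.034],
    [110,-0.55,4.3,0,0,0,-0.034],
    [110,-0.55,4.3,0,0,0,-0.034],
    [110,-0.55,4.3,0,0,0,-0.034],
    [110,-0.45,4.6,0,0,0,-0.032],
    [110,0,0,0,0,0,0],
    [110,0,0,0,0,0,0],
  ],
  grip_force=15,
)

```text
time_s: 3.3
ee_pos: [0.5261, 0.3184, 0.2301]
eef_rot: [-3.141, 0.0, 1.304]
force: [-0.6, -0.2, 0.3]
grip_width: 0.0532
grip_force: 0.0
```

>>> apply_moves(
  deltas=[
    [110,0,0,-3,0,0,0],
    [110,0,0,-3,0,0,0],
    [110,0,0,-3,0,0,0],
    [110,0,0,-3,0,0,0],
    [110,0,0,-3,0,0,0],
    [110,0,0,0,0,0,0],
    [110,0,0,0,0,0,0],
    [110,0,0,0,0,0,0],
  ],
)

```text
time_s: 4.1
ee_pos: [0.5279, 0.3171, 0.0826]
eef_rot: [3.14, -0.002, 1.301]
force: [-0.1, 0.5, -0.2]
grip_width: 0.0537
grip_force: 0.0
```

>>> apply_moves(
  deltas=[
    [110,-0.1,-0.1,-1.5,0,0,0],
    [110,0,0,-1.5,0,0,0],
    [110,0,0,0,0,0,0],
    [255,0,0,0,0,0,0],
    [255,0,0,0,0,0,0],
    [255,0,0,0,0,0,0],
    [255,0,0,0,0,0,0],
    [255,0,0,0,0,0,0],
    [255,0,0,0,0,0,0],
  ],
  grip_force=15,
)

```text
time_s: 5.0
ee_pos: [0.5261, 0.3161, 0.0506]
eef_rot: [3.141, -0.0, 1.301]
force: [0.4, 0.0, 1.3]
grip_width: 0.0161
grip_force: 15.0
```

>>> apply_moves(
  deltas=[
    [255,0,0,2,0,0,0],
    [255,0,0,4,0,0,0],
    [255,0,0,4,0,0,0],
    [255,0.6,-3,0,0,0,0.02],
    [255,0.6,-4,0,0,0,0.02],
    [255,0.6,-4,0,0,0,0.02],
    [255,0.6,-4,0,0,0,0.02],
    [255,0.7,-4,0,0,0,0.02],
    [255,0.7,-4,0,0,0,0.02],
    [255,0.7,-3,0,0,0,0.02],
  ],
)

```text
time_s: 6.0
ee_pos: [0.571, 0.0538, 0.1506]
eef_rot: [3.142, 0.0, 1.441]
force: [-0.5, 0.7, 0.1]
grip_width: 0.0159
grip_force: 15.0
```

>>> apply_moves(
  deltas=[
    [255,0.7,-3,0,0,0,0.022],
    [255,0.7,-1.9,0,0,0,0],
    [255,0,0,-3,0,0,0],
    [255,0,0,-2.5,0,0,0],
    [255,0,0,0,0,0,0],
    [255,0,0,0,0,0,0],
    [255,0,0,0,0,0,0],
  ],
)

```text
time_s: 6.7
ee_pos: [0.5857, 0.0071, 0.097]
eef_rot: [3.139, -0.0, 1.463]
force: [-0.5, -0.8, 0.4]
grip_width: 0.0157
grip_force: 15.0
```

Run:
```python
from h import *
for i in range(3):
    I,K,P=cam("wrist");o=ctrl.get_obs();print(o["ee_pos"],o["eef_rot"])
np.savez("pre.npz",I=I,K=K,P=P)
J,K2,P2=cam("scene");np.savez("pres.npz",I=J,K=K2,P=P2)
u=proj(K,P,[[.585,.007,.03]])[0].astype(int);v=proj(K2,P2,[[.585,.007,.03]])[0].astype(int);print(u,v)
f=lambda I,u,w,h,k:cv2.resize(I[max(u[1]-h,0):u[1]+h,u[0]-w:u[0]+w,::-1],None,fx=k,fy=k,interpolation=cv2.INTER_CUBIC)
cv2.imwrite("pics/pre.png",np.hstack([cv2.resize(f(I,u,100,100,2),(400,400)),cv2.resize(f(J,v,50,50,8),(400,400))]))
```

```text
[0.58565327 0.00712642 0.09702381] [ 3.13934557e+00 -1.41484641e-04  1.46306911e+00]
[0.58557478 0.00711708 0.09684194] [ 3.13949069e+00 -1.09009405e-04  1.46302049e+00]
[0.58545625 0.00711436 0.09660727] [ 3.13983761e+00 -1.27795157e-04  1.46299705e+00]
[316 214] [311 221]
```

View pics/pre.png

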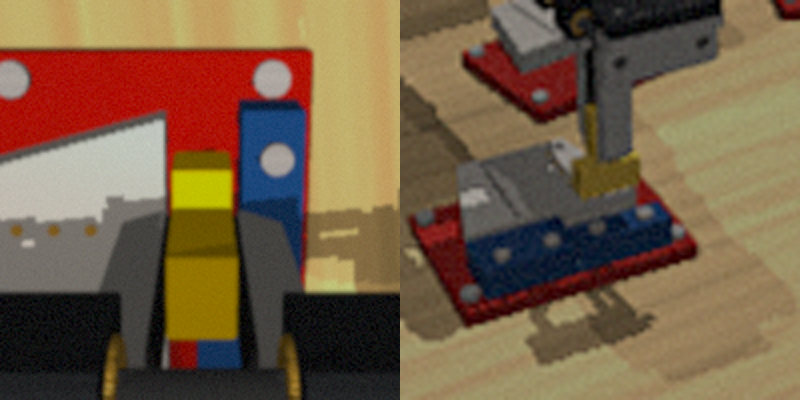

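The wrist crop shows the spacer foot (172–232) centred between the root edge (166) and block edge (240), parallel to both; lowering.

>>> apply_moves(
  deltas=[
    [255,0,0,-1,0,0,0],
    [255,0,0,-1,0,0,0],
    [255,0,0,-0.6,0,0,0],
    [255,0,0,-0.4,0,0,0],
    [255,0,0,0,0,0,0],
    [255,0,0,0,0,0,0],
    [255,0,0,0,0,0,0],
  ],
)

```text
time_s: 7.6
ee_pos: [0.5852, 0.007, 0.0658]
eef_rot: [3.141, -0.0, 1.463]
force: [0.6, -0.4, -0.3]
grip_width: 0.0163
grip_force: 15.0
```

>>> apply_moves(
  deltas=[
    [255,0,0,-0.15,0,0,0],
    [255,0,0,0,0,0,0],
    [255,0,0,0,0,0,0],
  ],
)

```text
time_s: 7.9
ee_pos: [0.585, 0.007, 0.064]
eef_rot: [3.142, 0.0, 1.463]
force: [0.2, -0.3, -0.9]
grip_width: 0.0158
grip_force: 15.0
```

>>> apply_moves(
  deltas=[
    [255,0,0,-0.1,0,0,0],
    [255,0,0,0,0,0,0],
    [255,0,0,0,0,0,0],
  ],
)

```text
time_s: 8.2
ee_pos: [0.585, 0.007, 0.0629]
eef_rot: [-3.142, -0.0, 1.463]
force: [-1.0, -0.0, 0.1]
grip_width: 0.0159
grip_force: 15.0
```

>>> apply_moves(
  deltas=[
    [255,0,0,-0.05,0,0,0],
    [255,0,0,0,0,0,0],
    [255,0,0,0,0,0,0],
  ],
)

```text
time_s: 8.5
ee_pos: [0.5851, 0.007, 0.0627]
eef_rot: [3.141, -0.0, 1.463]
force: [-0.3, -0.0, 2.7]
grip_width: 0.0159
grip_force: 15.0
```

Contact felt at the bed; releasing and rising.

>>> apply_moves(
  deltas=[
    [200,0,0,0,0,0,0],
    [160,0,0,0,0,0,0],
    [140,0,0,0,0,0,0],
    [140,0,0,0,0,0,0],
    [140,0,0,2,0,0,0],
    [140,0,0,3,0,0,0],
    [140,0,0,4,0,0,0],
    [140,0,0,4,0,0,0],
    [140,0,0,0,0,0,0],
    [140,0,0,0,0,0,0],
  ],
)

```text
time_s: 9.5
ee_pos: [0.5851, 0.007, 0.1929]
eef_rot: [3.14, -0.0, 1.463]
force: [0.7, 0.7, -0.3]
grip_width: 0.0424
grip_force: 0.0
```

Run:
```python
from h import *
I,K,P=cam("wrist");o=ctrl.get_obs();print(o["ee_pos"],o["qpos"])
np.savez("post.npz",I=I,K=K,P=P)
J,K2,P2=cam("scene")
u=proj(K,P,[[.585,.007,.03]])[0].astype(int);v=proj(K2,P2,[[.585,.007,.03]])[0].astype(int);print(u,v)
f=lambda I,u,w,h,k:cv2.resize(I[max(u[1]-h,0):u[1]+h,u[0]-w:u[0]+w,::-1],None,fx=k,fy=k,interpolation=cv2.INTER_CUBIC)
cv2.imwrite("pics/post.png",np.hstack([cv2.resize(f(I,u,70,70,2),(400,400)),cv2.resize(f(J,v,50,50,8),(400,400))]))
```

```text
[0.58467192 0.00700925 0.19166554] [-5.06584359e-02  4.09877446e-01  1.46488040e+00  2.62410443e-05
  1.26772972e+00  5.73864546e-02]
[317 182] [311 221]
```

View pics/post.png

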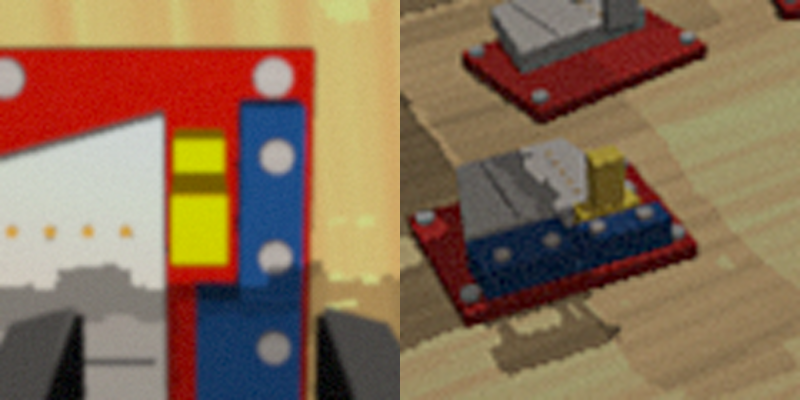

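The spacer stands upright and free, centred in front of the thin block (yellow at 168–232 × 130–265 in the left half). Now turning and going behind the tip.

>>> apply_moves(
  deltas=[
    [255,-1.3,-0.2,0,0,0,-0.131],
    [255,-1.3,-0.2,0,0,0,-0.131],
    [255,-1.3,-0.2,0,0,0,-0.131],
    [255,-1.3,-0.2,0,0,0,-0.131],
    [255,-1.2,-0.2,0,0,0,-0.131],
    [255,-1.2,-0.2,0,0,0,-0.131],
    [255,-1.2,-0.2,0,0,0,-0.131],
    [255,-1.2,-0.2,0,0,0,-0.131],
    [255,-1.2,-0.2,0,0,0,-0.131],
    [255,-1.2,0,0,0,0,-0.131],
  ],
  grip_force=30,
)

```text
time_s: 10.6
ee_pos: [0.46, -0.0111, 0.1912]
eef_rot: [-3.141, 0.002, 0.147]
force: [-1.1, -0.1, 0.3]
grip_width: 0.0006
grip_force: 0.0
```

>>> apply_moves(
  deltas=[
    [255,0,0,-2,0,0,-0.131],
    [255,0,0,-4,0,0,-0.13],
    [255,0,0,-4,0,0,0],
    [255,0,0,-3,0,0,0],
    [255,0,0,-1.5,0,0,0],
    [255,0,0,-0.9,0,0,0],
    [255,0,0,0,0,0,0],
    [255,0,0,0,0,0,0],
  ],
)

```text
time_s: 11.4
ee_pos: [0.4611, -0.011, 0.0388]
eef_rot: [3.142, -0.0, -0.108]
force: [0.1, 0.5, 0.6]
grip_width: 0.0003
grip_force: 0.0
```

>>> apply_moves(
  deltas=[
    [255,1.0,-0.11,0,0,0,0],
    [255,1.0,-0.11,0,0,0,0],
    [255,0.2,-0.02,0,0,0,0],
    [255,0.2,-0.02,0,0,0,0],
    [255,0,0,0,0,0,0],
    [255,0,0,0,0,0,0],
  ],
)

```text
time_s: 12.0
ee_pos: [0.4848, -0.0136, 0.0384]
eef_rot: [-3.142, 0.0, -0.108]
force: [0.3, -0.7, -0.8]
grip_width: 0.0002
grip_force: 0.0
```

>>> apply_moves(
  deltas=[
    [255,0.1,-0.01,0,0,0,0],
    [255,0.1,-0.01,0,0,0,0],
    [255,0.1,-0.01,0,0,0,0],
    [255,0.1,-0.01,0,0,0,0],
    [255,0,0,0,0,0,0],
    [255,0,0,0,0,0,0],
  ],
)

```text
time_s: 12.6
ee_pos: [0.489, -0.014, 0.0384]
eef_rot: [-3.142, -0.0, -0.108]
force: [-0.5, -0.3, 1.7]
grip_width: 0.0002
grip_force: 0.7
```

>>> apply_moves(
  deltas=[
    [255,0.1,-0.01,0,0,0,0],
    [255,0.1,-0.01,0,0,0,0],
    [255,0.1,-0.01,0,0,0,0],
    [255,0,0,0,0,0,0],
    [255,0,0,0,0,0,0],
  ],
)

```text
time_s: 13.1
ee_pos: [0.4921, -0.0143, 0.0384]
eef_rot: [-3.142, -0.0, -0.108]
force: [-1.2, -0.5, -0.3]
grip_width: 0.0006
grip_force: 0.5
```

>>> apply_moves(
  deltas=[
    [255,0.1,-0.01,0,0,0,0],
    [255,0.1,-0.01,0,0,0,0],
    [255,0,0,0,0,0,0],
    [255,0,0,0,0,0,0],
  ],
)

```text
time_s: 13.5
ee_pos: [0.4941, -0.0145, 0.0384]
eef_rot: [3.142, -0.0, -0.108]
force: [-1.2, -0.5, -0.5]
grip_width: 0.0007
grip_force: 0.6
```

>>> apply_moves(
  deltas=[
    [255,0.1,-0.01,0,0,0,0],
    [255,0.1,-0.01,0,0,0,0],
    [255,0,0,0,0,0,0],
    [255,0,0,0,0,0,0],
  ],
)

```text
time_s: 13.9
ee_pos: [0.4948, -0.0146, 0.0384]
eef_rot: [3.141, 0.003, -0.108]
force: [-12.7, 0.4, 9.6]
grip_width: 0.0004
grip_force: 6.2
```

>>> apply_moves(
  deltas=[
    [255,0.1,-0.01,0,0,0,0],
    [255,0,0,0,0,0,0],
    [255,0,0,0,0,0,0],
  ],
)

```text
time_s: 14.2
ee_pos: [0.4949, -0.0146, 0.0383]
eef_rot: [3.141, 0.006, -0.108]
force: [-19.9, 0.1, 14.7]
grip_width: 0.0009
grip_force: 9.9
```

Clamped where predicted, with ~20 N; one check picture.

Run:
```python
from h import *
o=ctrl.get_obs();print(o["force"],o["time_s"])
J,K,P=cam("scene");S,K2,P2=cam("side")
f=lambda I,u:cv2.resize(I[u[1]-50:u[1]+50,u[0]-50:u[0]+50,::-1],(400,400),interpolation=cv2.INTER_CUBIC)
X=[[.58,0,.03]]
cv2.imwrite("pics/end.png",np.hstack([f(J,proj(K,P,X)[0].astype(int)),f(S,proj(K2,P2,X)[0].astype(int))]))
```

```text
[-19.89869767   0.10262566  14.68353738] 14.2
```

View pics/end.png

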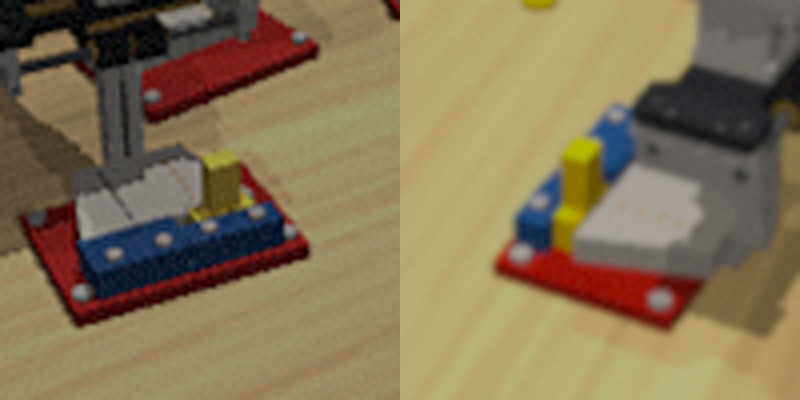

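Both views show the spacer (left 222,180; right 580,190) upright and clamped flush between root and thin block, with the fingers on the tip.

```bash
python3 -c "
from station import ctrl
print(ctrl.hand_in())"
```

```text
the job is handed in; nothing more can be done
None
```

The job is handed in after 14.2 s of robot time: the spacer stands upright and released in front of the thin block, clamped flush by the stabilizer, with the fingers still pressing the tip at about 20 N; no verdict came back.

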